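# Close a filter housing with its sprung bayonet cap and hold it shut

### The job

A staining jar has been left standing on the mouth of the small metal filter housing: lift it off and stand it upright on the bare worktop beside, without tipping it over. Then take the blue winged cap, put it into the housing with its lugs through the two slots, push it fully down against the spring until its flange meets the rim, and twist it clockwise (seen from above) about a quarter turn to the stop. Springs push the cap back out and back round, so do not let go: finish while still gripping the cap, holding it fully down and fully turned, and leave everything else on the worktop where it is.

Things in the scene. Friction and masses are not known exactly. Their poses are not given: they have to be found in the camera images.
- housing: Filter housing, fixed: bare metal cylinder 72 mm across, 50 mm high, on a grey round foot 100 mm across, 9 mm high; a brass hose nipple points along its own +x (to 64 mm from the axis, 22 mm up). Origin on its axis at worktop height, z up. The two slots of its mouth lie on its +x and -x sides, yellow marks beside them; red marks show where the cap's wing points when fully turned.
- mouth (a point): Centre of the mouth on the axis, at the rim, 50 mm above the worktop; axes as the housing's. Lip 7 mm thick, round bore 37 mm, cut by two slots 14 mm wide (along x) that reach 27 mm out from the axis. Once below the lip, the lugs can turn clockwise only, to a hard stop when the cap has turned about 1.45 rad.
- spring_plate (a joint): Sprung plate inside the housing, 36 mm above the worktop at rest. Value: metres pushed down by the cap, 0 at rest, 0.010 when the flange meets the rim. Takes 1 N at first, 5 N fully down.
- lock_ring (a joint): Ring with two brass dogs on the sprung plate. Value: its turn in rad, 0 at rest, growing clockwise, 1.3 at the stop. The lugs meet the dogs after about 0.15 rad of the cap's turn and push them against a spring (0.05 N m at first, 0.14 at the stop).
- cap: Loose bayonet cap, 0.12 kg, standing on its stem. Origin under the stem's centre, z up, x along wing and lugs. Grey stem 34 mm across, 24 mm long; at its foot steel lugs on +x and -x, 9 mm wide, 13 mm high, reaching 25 mm from the axis; blue flange 62 mm across at 24 to 29 mm. Fully down its origin is 26 mm above the worktop; merely caught under the lip, 30 mm (not enough). A half turn looks alike.
- wing (a point): Point in the cap's wing, on its axis, 50 mm above the cap's underside, axes as the cap's. The wing is an upright blue bar on the flange, in line with the lugs: 46 mm long (x), 14 mm thick (y), from 29 to 63 mm above the cap's underside. Grip it across its thickness.
- jar: Clear square staining jar with dye splashes, 52 mm square in its walls (rim up to 60 mm), 98 mm high, 0.11 kg. At the start it stands upright on the housing's rim. Origin at the centre of its underside, z up, x and y square to its sides: grip across two opposite sides. There is bare worktop to the robot's right, in front of the centrifuge (about x 0.44, y -0.20).
- bottle: Bystander: amber reagent bottle with black cap, 75 mm across, 184 mm high, at the back. Origin at the centre of its underside. To be left alone.
- forceps: Bystander: steel forceps lying flat behind the work, 142 x 23 x 10 mm. Origin under its centre. To be left alone.
- marker: Bystander: white marker pen with blue cap lying behind the work, 125 mm long, 16 mm thick. Origin under its centre. To be left alone.
Things that resemble listed ones, but are neither listed nor needed, are in the scene too. What is meant by the cap is not orange, and is the smaller of those in its own colour.

How it is judged (in metres and radians):
On the way, in this order (a step that is already met when the one before it is completed fails the run):
1. the jar stands upright on the worktop, clear of the housing and let go (height (world z) of jar between -0.006 and 0.006 m and angle between jar's own z axis and vertical below 0.1 rad and horizontal distance between jar and housing above 0.07 m and linear speed of jar below 0.03 m/s and contact force between the fingers and jar below 0.2 N), for 0.2 s.
2. the cap is in the mouth, pushed down past the lip (horizontal distance between cap and housing below 0.004 m and angle between cap's own z axis and vertical below 0.09 rad and z of cap in the frame of housing below 0.0295 m), for 0.1 s.
At the end, for the whole second after the job is handed in: Cap in the housing, upright (5 deg), centred (4 mm), flange under 2.8 mm from the rim, turned over 1.2 rad, lock ring past 1.05 rad, at rest, gripped with over 2 N. Jar at rest, upright on the worktop, 70 mm or more from the housing axis, untouched (all of step 1 and horizontal distance between cap and housing below 0.004 m and angle between cap's own z axis and vertical below 0.09 rad and z of cap in the frame of housing below 0.0288 m and angle between the x axis of cap and the x axis of housing, either way round above 1.2 rad and value of joint lock_ring above 1.05 rad and contact force between the fingers and cap above 2 N and linear speed of cap below 0.02 m/s); the arm keeps its last pose, push and grip.
It fails at once if the jar is tipped over (angle between jar's own z axis and vertical above 0.6 rad).
It fails at once if a bystander is displaced by more than 30 mm (distance of any of bottle, forceps, marker from where it was at the start of the episode above 0.03 m).
It also fails if it takes over 64 s, if anything falls off the work surface, if the arm or the gripper's body presses on something with over 40 N, if the wrist force passes 120 N, or if a joint passes its speed limit or range.

### The arm

A 6-joint arm with a two-finger parallel gripper is mounted at the origin on a cart in front of the work surface, level with it; the furniture and walls round the work are solid. World frame = base frame: x ahead of the robot, y to its left, z up, the work surface at z = 0. Lengths are in m, angles in degrees, forces in N, time in s.
With the tool pointing down it reaches from about 0.25 to 0.725 m from the base axis. Payload 9.7 kg.
Tool frame: the origin (TCP) lies between the finger pads; the fingertips stand 11 mm ahead of it and the grasp point (between the pads) lies 8 mm behind it; y points along the fingers, x is the direction in which the jaws open and shut, and the axes are right-handed (so a half turn about y gives the same grasp; the last joint's range is limited). The gripper opens to 85 mm and grips with 20 to 120 N. Pads are 22 mm wide; open, the fingers measure 114 mm over their backs; the gripper's body (76 mm by 85 mm) begins 54 mm behind the grasp point. The pads swing forward as they close: fully open they stand 13 mm farther back than shut.
Start: joints at [72.193, 4.979, 10.078, 95.1, 0, 90], TCP at [0.168, 0.524, 0.214] pointing down, gripper open.
Joint ranges: [-179.16, 179.16], [-48.56, 103.87], [-65.8, 70.77], [-126.05, 130.52], [-82.76, 87.17], [-180, 180]. Speed limits (degrees/s): [127.2, 127.2, 147.25, 180, 180, 180].

### API

Orientations are given as [roll, pitch, yaw] about the fixed x, y, z axes, in that order (R = Rz(yaw) Ry(pitch) Rx(roll)).
In Python, from workcell import bot, vision gives the robot as it stands. The module is installed in compiled form; this text tells all that it offers.
- The arm moves only by the shell command python3 -m crank 'ROWS' [OPENING] [FORCE]. ROWS is text: rows parted by semicolons, each of 6 numbers parted by spaces: the shift along the tool's x, y, z in m, then the turn, a rotation vector about the tool's x, y, z in rad. A call has 1 to 8 rows; each row is the pose to reach, as a shift and turn from the pose commanded when the call began, along the tool's axes at that moment; what a row does not reach only later rows make up. A row lasts 1/10 s, in which the tool goes at most 50 mm and 8.59 degrees, less where a joint would pass 70% of its speed; a pose out of reach is approached as far as the arm can. A call with a gripper value outside its range is refused whole. OPENING is the gripper's target within -1 to 1 (shut at 1, half-way at 0, fully open at -1), set as the call begins (- or left out, the last holds). The fingers move at their own pace and stop on an object; FORCE is the grip in N (left out, the last holds). Time passes only in rows, so rows that repeat a pose let the fingers close. It gives the time, the measured TCP pose, the force and the opening at its end, in the units of the state.
- bot.get_obs(): the state, without advancing time (a new reading comes with each control period).
- vision.camera(name): name is "scene" or "side" or "wrist"; returns the picture (420x560x3 uint8, red, green, blue); there is no depth.
- vision.get_calibration(name): a dict with "fx", "fy", "cx", "cy" (pixels), "distortion" ([k1, k2, p1, p2, k3] as OpenCV has them; the pictures are not rectified), "rvec" (rotation vector, rad) and "tvec" (3), from world to camera coordinates, as OpenCV has them. Camera axes: x right, y down, z forward; pixel columns grow to the right and rows downward; lengths in m; the calibration is good to about 2 mm. A picture is of the moment at which its call begins: read the wrist's pose just before it. get_calibration takes no time and is no camera call; for the wrist camera it gives the pose at the moment of the call.
- bot.job_done(): hands the job in, once; it reports no verdict.
The state is a dict: "time": time; "q": joint angles; "qd": joint speeds; "joint_efforts": joint torques, N m; "ee_pos": TCP position; "tcp_rot": TCP orientation; "wrist_force": force on the tool from outside, world axes, zero at the start; "torque": the same for the moment, N m; "opening": finger opening in m.
Only numpy, scipy, OpenCV 4.12 (cv2) and the standard library are available. Lean on these libraries where they do the work, as an engineer would, in place of code of your own. Each camera call takes 0.05 s, during which the arm holds its last target. There are 200 camera calls.

## Working session

There is one attempt and no reset: what is moved stays moved. The work goes in short steps, Python scripts to look and compute and a shell command to move; the robot and the scene stay as the last step left them, time stands still between calls to the robot, and variables do not carry over. Pictures are saved under pics/ and viewed, about 8 in all and at most 12, crops included, and the job is handed in when it is done.

```bash
mkdir -p pics; cat > h.py <<'E'
import numpy as np, cv2
from workcell import bot, vision
from scipy.spatial.transform import Rotation as R
def cal(n):
    c=vision.get_calibration(n); K=np.array([[c['fx'],0,c['cx']],[0,c['fy'],c['cy']],[0,0,1.]])
    return K,np.array(c['distortion']),np.array(c['rvec'],float).reshape(3),np.array(c['tvec'],float).reshape(3)
def ray(c,uv):
    K,d,r,t=c; p=cv2.undistortPoints(np.array(uv,float).reshape(-1,1,2),K,d).reshape(-1,2)
    M=cv2.Rodrigues(r)[0]; D=np.c_[p,np.ones(len(p))]@M
    return -M.T@t, D
def onz(c,uv,z):
    o,D=ray(c,uv); return o+D*((z-o[2])/D[:,2])[:,None]
def proj(c,X): return cv2.projectPoints(np.array(X,float).reshape(-1,1,3),c[2],c[3],c[0],c[1])[0].reshape(-1,2)
def tri(c1,u1,c2,u2):
    o1,D1=ray(c1,[u1]);o2,D2=ray(c2,[u2]); A=np.c_[D1[0],-D2[0]]; s=np.linalg.lstsq(A,o2-o1,rcond=None)[0]
    a=o1+s[0]*D1[0]; b=o2+s[1]*D2[0]; return (a+b)/2,np.linalg.norm(a-b)
def snap(n,f):
    c=cal(n); im=vision.camera(n)[:,:,::-1].copy(); cv2.imwrite('pics/'+f,im); return c,im
E
python3 - <<'E'
from h import *
ims=[]
for n in('scene','side'):
    c,im=snap(n,n+'0.png'); ims.append(im); o,_=ray(c,[[0,0]]); print(n,o)
s=bot.get_obs(); print(s)
E
```

```text
scene [ 0.05950826 -0.1729607   0.80991035]
side [0.30918857 0.7896003  0.64580457]
{'time': 0.1, 'q': array([7.21899512e+01, 5.00638230e+00, 1.00391659e+01, 9.50978571e+01,
       9.31038983e-04, 8.99997300e+01]), 'qd': array([-0.04505155, -0.12183658,  0.1269592 , -0.00554003, -0.06825847,
       -0.01057672]), 'joint_efforts': array([ 2.69493330e-04, -5.21560585e+01,  4.65653694e+01,  1.59085274e-02,
        8.38785724e-06, -1.47667180e-05]), 'ee_pos': array([0.16815413, 0.52343945, 0.21297053]), 'tcp_rot': array([-8.99990687e+01,  6.50734686e-02,  7.21902211e+01]), 'wrist_force': array([ 0.27747231, -0.83748464, -0.22228543]), 'torque': array([-0.00834431,  0.05087986,  0.03668735]), 'opening': 0.08520795018275372}
```

View pics/scene0.png

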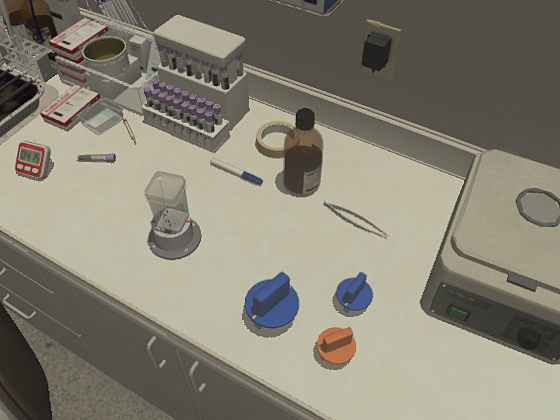

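View pics/side0.png

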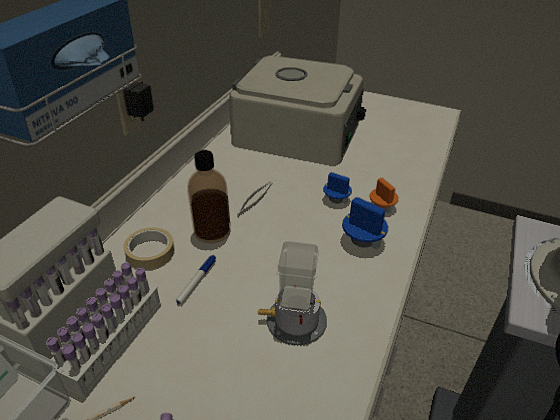

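Candidates for the cap: small blue at scene (354,295)/side (338,188), large blue at (272,302)/(366,222) and orange at (336,345)/(384,193). By the description it is the small blue one. The jar stands on the housing at scene (170,210)/side (298,290). I'll check both in a close crop.

```bash
python3 - <<'E'
from h import *
a=cv2.imread('pics/scene0.png');b=cv2.imread('pics/side0.png')
def crop(im,x,y,w=100,h=100,k=4):
    c=cv2.resize(im[y:y+h,x:x+w],None,fx=k,fy=k,interpolation=cv2.INTER_CUBIC)
    return c
# 400x300 each
A=np.vstack([np.hstack([crop(a,125,162,100,100,3.0),crop(b,250,235,120,110,1)[:0].reshape(0,0,3)]) if 0 else cv2.resize(a[162:262,125:225],(400,300)*1)]) if 0 else None
def cr(im,x,y): return cv2.resize(im[y:y+100,x:x+133],(400,300),interpolation=cv2.INTER_CUBIC)
m=np.vstack([np.hstack([cr(a,115,165),cr(b,235,238)]),np.hstack([cr(a,290,265),cr(b,290,140)])])
cv2.imwrite('pics/crop1.png',m)
cs,cd=cal('scene'),cal('side')
for n,u,v in(('jar/hous',(174,225),(297,310)),('cap',(354,295),(338,188)),('big',(272,302),(366,222)),('or',(336,345),(384,193))): print(n,tri(cs,u,cd,v))
# blue blobs
for n,im,c in(('scene',a,cs),('side',b,cd)):
    hsv=cv2.cvtColor(im,cv2.COLOR_BGR2HSV); m=cv2.inRange(hsv,(108,120,40),(125,255,255))
    N,l,st,ce=cv2.connectedComponentsWithStats(m)
    for i in range(1,N):
        if st[i,4]>150: print(n,st[i],ce[i])
print(proj(cs,[[.44,-.2,0]]),proj(cd,[[.44,-.2,0]]))
E
```

```text
jar/hous (array([0.48400458, 0.29976358, 0.02927656]), np.float64(0.008570854151320311))
cap (array([ 0.52317056, -0.04886696,  0.02824417]), np.float64(0.0022867753735344785))
big (array([0.43398905, 0.05748687, 0.04481402]), np.float64(0.0003989888975792097))
or (array([ 0.42529721, -0.06406181,  0.03415683]), np.float64(0.003624302200487663))
scene [245 273  44  47 637] [263.3956044  290.80533752]
scene [337 278  17  27 187] [342.89839572 288.64171123]
scene [346 283  27  26 328] [362.03658537 298.41768293]
scene [254 287  44  40 794] [280.58690176 311.42821159]
side [324 173  28  26 435] [337.03908046 186.35862069]
side [ 343  198   45   44 1177] [365.00679694 221.54290569]
[[417.66251271 386.35566651]] [[390.10407592 172.60277954]]
```

View pics/crop1.png

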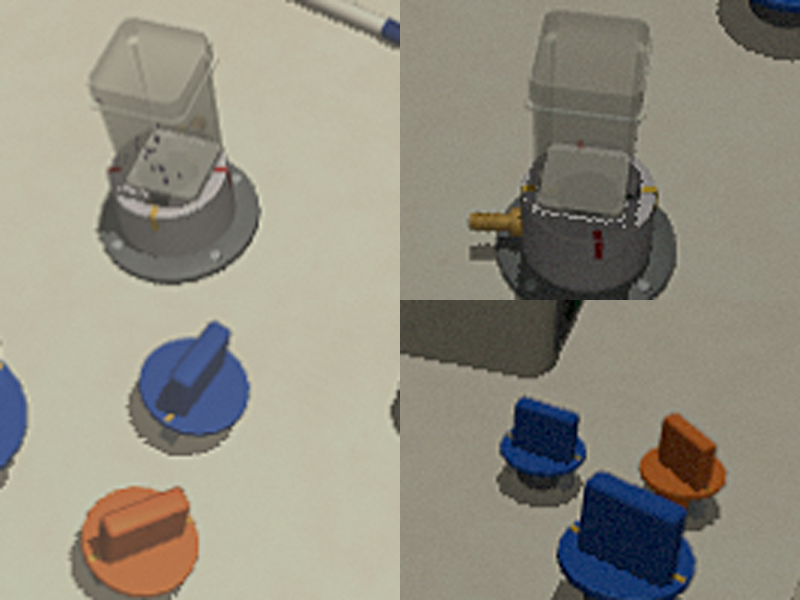

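The crop confirms the choice: the small blue cap has its wing at scene (355,293), with the big blue at left edge and orange below. The jar's rim is at scene (146..187, 171..198), and its base sits on a housing with yellow and red marks.

```bash
python3 - <<'E'
from h import *
cs,cd=cal('scene'),cal('side')
S=lambda p:[(x/3.008+115,y/3+165) for x,y in p]; D=lambda p:[((x-400)/3.008+235,y/3+238) for x,y in p]
ts=S([(93,80),(127,18),(215,37),(192,99)]); 
td=D([(545,13),(650,19),(637,105),(528,97)])
bs=S([(130,186),(165,130),(222,148),(190,203)]); bd=D([(545,147),(635,150),(627,213),(540,208)])
for n,c,p,z in(('top s',cs,ts,.148),('top d',cd,td,.148),('bot s',cs,bs,.05),('bot d',cd,bd,.05)):
    q=onz(c,p,z)[:,:2]; e=[np.degrees(np.arctan2(*(q[(i+1)%4]-q[i])[::-1]))%90 for i in range(4)]
    print(n,q.mean(0).round(4),[round(np.linalg.norm(q[(i+1)%4]-q[i]),4) for i in range(4)],np.round(e,1))
print('tri top',tri(cs,np.mean(ts,0),cd,np.mean(td,0)),'bot',tri(cs,np.mean(bs,0),cd,np.mean(bd,0)))
# marks: yellow scene(153,215) red (113,170),(222,170); side yellow (528,188),(650,188)
print('red s',onz(cs,S([(113,170),(222,170)]),.05)[:,:2],'yel d',onz(cd,D([(530,188),(650,189)]),.05)[:,:2],'red d top',onz(cd,D([(580,143)]),.05)[:,:2])
print('foot d',onz(cd,D([(676,250)]),.009))
# wing ends, flange
W=lambda p:[(x/3.008+290,(y-300)/3+265) for x,y in p]; V=lambda p:[((x-400)/3.008+290,(y-300)/3+140) for x,y in p]
ws=W([(218,324),(168,400)]); wd=V([(518,401),(577,415)])
print('wing',onz(cs,ws,.063),onz(cd,wd,.063))
s=bot.get_obs();print(s['ee_pos'],s['tcp_rot'])
E
```

```text
top s [0.4864 0.2906] [np.float64(0.0484), np.float64(0.0539), np.float64(0.0465), np.float64(0.058)] [16.  14.2 21.  16.4]
top d [0.4823 0.3024] [np.float64(0.0529), np.float64(0.061), np.float64(0.0516), np.float64(0.0599)] [19.4 14.1 18.3 15.3]
bot s [0.4856 0.2942] [np.float64(0.0461), np.float64(0.0392), np.float64(0.0443), np.float64(0.0395)] [10.7  9.  11.1 11.6]
bot d [0.4833 0.2944] [np.float64(0.0492), np.float64(0.0449), np.float64(0.0456), np.float64(0.0433)] [21.5 15.  19.8 19.6]
tri top (array([0.4873624 , 0.29473977, 0.14092861]), np.float64(0.005669630605509667)) bot (array([0.48428282, 0.29409434, 0.04972209]), np.float64(0.0020448674426581264))
red s [[0.46386192 0.3257454 ]
 [0.49701307 0.26895537]] yel d [[0.5084735  0.31268907]
 [0.44994673 0.28733627]] red d top [[0.49635397 0.2718194 ]]
foot d [[0.43169789 0.28817737 0.009     ]]
wing [[ 0.54593141 -0.04862261  0.063     ]
 [ 0.48931199 -0.04572496  0.063     ]] [[ 0.54546289 -0.04456052  0.063     ]
 [ 0.50213035 -0.04528279  0.063     ]]
[0.16815413 0.52343945 0.21297053] [-8.99990687e+01  6.50734686e-02  7.21902211e+01]
```

```bash
python3 -m crank '-.0151 0 -.0466 0 .12 0;-.0302 0 -.0932 0 .24 0;-.0453 0 -.1398 0 .36 0;-.0604 0 -.1864 0 .48 0;-.0755 0 -.233 0 .6 0;-.0906 0 -.2796 0 .72 0;-.1057 0 -.3262 0 .84 0;-.1208 0 -.3728 0 .96 0' -1 40
python3 -m crank '0 0 0 0 0 0;0 0 0 0 0 0;0 0 0 0 0 0'
python3 - <<'E'
from h import *
c,im=snap('wrist','w1.png');s=bot.get_obs();print(s['ee_pos'],s['tcp_rot'],s['q'].round(1)); print(ray(c,[[280,210]]))
print(proj(c,[[.486,.294,.148],[.486,.294,.05]]))
E
```

```text
time: 0.9
ee_pos: [0.4875, 0.2931, 0.2133]
tcp_rot: [-90.0, 0.0, 16.9]
wrist_force: [0.6, 0.6, 0.2]
opening: 0.0852
time: 1.2
ee_pos: [0.4856, 0.295, 0.2134]
tcp_rot: [-90.0, 0.0, 17.3]
wrist_force: [0.3, 0.2, -0.2]
opening: 0.0854
[0.48539305 0.29530515 0.213567  ] [-8.99934745e+01  1.79910375e-02  1.72951398e+01] [ 31.3   7.5  12.9  95.3   0.  104. ]
(array([0.46093942, 0.37571717, 0.37312797]), array([[ 0.09828753, -0.31722608, -0.94326998]]))
[[279.64103042 218.4386986 ]
 [279.75562396 182.24194221]]
```

View pics/w1.png

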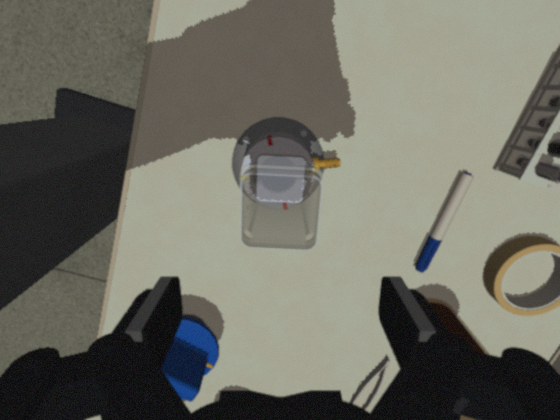

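The wrist view shows the jar square to the jaws. Its rim is at u 241–320 and v 167–248, the base is centred near (281,178), the housing's nipple is at (330,162), and the bystanders are clear of the fingers.

```bash
python3 - <<'E'
from h import *
c=cal('wrist')
t=onz(c,[(280.5,207.5),(241,248),(320,248)],.148);b=onz(c,[(281,178.5)],.05);print(t,b)
s=bot.get_obs();M=R.from_euler('xyz',s['tcp_rot'],degrees=True).as_matrix()
for p in(t[0],b[0]): print(M.T@(p-s['ee_pos']))
E
```

```text
[[0.48400833 0.30211141 0.148     ]
 [0.46613218 0.26445749 0.148     ]
 [0.52011986 0.28124009 0.148     ]] [[0.48589645 0.29818197 0.05      ]]
[0.00072194 0.06556756 0.00690273]
[0.00138727 0.16356686 0.00257847]
```

```bash
python3 -m crank '.001 .03 .004 0 0 0;.001 .06 .004 0 0 0;.001 .085 .004 0 0 0;.001 .105 .004 0 0 0;.001 .119 .004 0 0 0;.001 .119 .004 0 0 0;.001 .119 .004 0 0 0'
python3 -m crank '0 0 0 0 0 0;0 0 0 0 0 0;0 0 0 0 0 0;0 0 0 0 0 0;0 0 0 0 0 0;0 0 0 0 0 0;0 0 0 0 0 0;0 0 0 0 0 0' 1 25
python3 -m crank '0 0 0 0 0 0;0 0 0 0 0 0;0 0 0 0 0 0;0 0 0 0 0 0'
```

```text
time: 1.95
ee_pos: [0.4858, 0.2993, 0.0954]
tcp_rot: [-90.0, -0.0, 17.2]
wrist_force: [0.8, 0.5, -0.3]
opening: 0.0855
time: 2.75
ee_pos: [0.4863, 0.299, 0.0957]
tcp_rot: [-90.0, -0.1, 17.2]
wrist_force: [-1.8, -0.2, 5.4]
opening: 0.0525
time: 3.15
ee_pos: [0.4863, 0.299, 0.0957]
tcp_rot: [-90.0, -0.1, 17.2]
wrist_force: [-1.3, -0.7, 5.9]
opening: 0.0524
```

```bash
python3 -m crank '0 -.008 0 0 0 0;0 -.02 0 0 0 0;0 -.035 0 0 0 0;0 -.05 0 0 0 0;0 -.065 0 0 0 0;0 -.08 0 0 0 0;0 -.08 0 0 0 0;0 -.08 0 0 0 0'
python3 - <<'E'
from h import *
s=bot.get_obs();print(s['opening'],s['wrist_force'],s['ee_pos'],s['tcp_rot'])
c,im=snap('scene','s1.png')
M=R.from_euler('xyz',s['tcp_rot'],degrees=True).as_matrix()
print(M.T@(np.array([.44,-.2,s['ee_pos'][2]])-s['ee_pos']))
d,im2=snap('side','d1.png')
a=im[60:270,80:280];b=im2[130:340,200:400]
cv2.imwrite('pics/c2.png',cv2.resize(np.hstack([a,b]),None,fx=2,fy=2,interpolation=cv2.INTER_CUBIC))
E
```

```text
time: 3.95
ee_pos: [0.4862, 0.2989, 0.175]
tcp_rot: [-90.0, -0.1, 17.2]
wrist_force: [-0.4, 0.0, -1.7]
opening: 0.0525
0.05248189697267245 [-0.39755857  0.02765432 -1.65181913] [0.48623244 0.29888479 0.17504471] [-8.99884034e+01 -5.24999546e-02  1.71872209e+01]
[-1.91585772e-01 -2.69249366e-04 -4.62945234e-01]
```

View pics/c2.png

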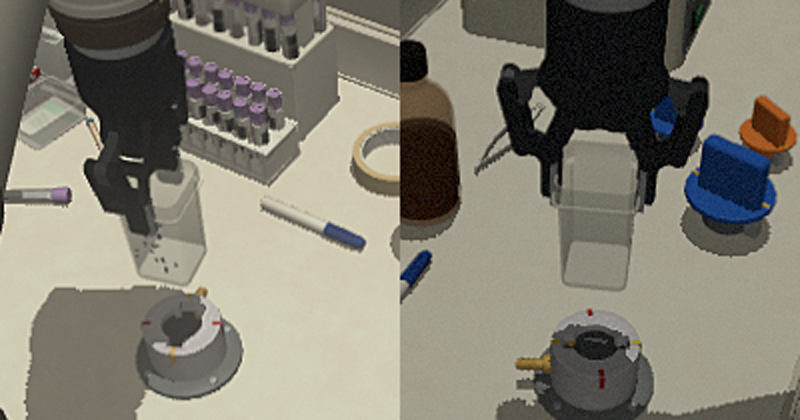

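The jar is clear of the housing, held upright with its base level, and the mouth is empty and visible. I'll carry it right.

```bash
python3 -m crank '-.006 0 -.014 0 0 0;-.018 0 -.042 0 0 0;-.033 0 -.077 0 0 0;-.049 0 -.115 0 0 0;-.065 0 -.153 0 0 0;-.081 0 -.19 0 0 0;-.097 0 -.228 0 0 0;-.113 0 -.265 0 0 0'
python3 -m crank '-.016 0 -.038 0 0 0;-.032 0 -.076 0 0 0;-.048 0 -.113 0 0 0;-.062 0 -.146 0 0 0;-.072 0 -.17 0 0 0;-.079 0 -.185 0 0 0;-.082 0 -.192 0 0 0;-.082 0 -.192 0 0 0'
python3 - <<'E'
from h import *
s=bot.get_obs();print(s['opening'],s['wrist_force'],s['ee_pos'],s['tcp_rot'],s['q'])
c,im=snap('scene','s2.png'); d,im2=snap('side','d2.png')
cv2.imwrite('pics/c3.png',np.hstack([im[180:,260:],im2[60:300,260:500]])); print(onz(c,[(428,312),(560,360)],0))
E
```

```text
time: 4.85
ee_pos: [0.4551, 0.0101, 0.1741]
tcp_rot: [-90.0, 0.0, 17.2]
wrist_force: [1.5, 0.0, -1.2]
opening: 0.052
time: 5.65
ee_pos: [0.434, -0.1961, 0.1742]
tcp_rot: [-90.0, 0.0, 17.1]
wrist_force: [0.2, 0.8, -1.3]
opening: 0.0525
0.05249947940207251 [ 0.23074276  0.8421838  -1.25220066] [ 0.43402316 -0.19608793  0.17417516] [-8.99725669e+01  3.53223974e-02  1.71006960e+01] [-2.43112695e+01 -5.68986873e+00 -4.91145526e+00  9.08230505e+01
 -2.79053781e-03  4.85880440e+01]
[[ 0.57112528 -0.1675559   0.        ]
 [ 0.594395   -0.38767265  0.        ]]
```

View pics/c3.png

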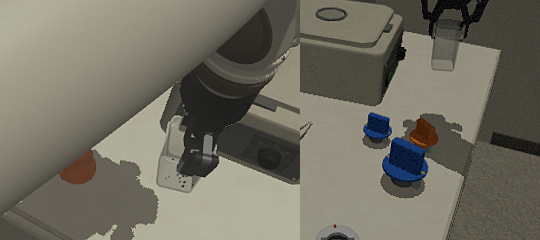

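The jar is over bare worktop at about (0.434,-0.196), with the centrifuge front at x≈0.57 and the orange cap clear. I'll lower it.

```bash
python3 -m crank '0 .02 0 0 0 0;0 .045 0 0 0 0;0 .07 0 0 0 0;0 .09 0 0 0 0;0 .105 0 0 0 0;0 .115 0 0 0 0;0 .12 0 0 0 0;0 .122 0 0 0 0'
python3 -m crank '0 .001 0 0 0 0;0 .002 0 0 0 0;0 .003 0 0 0 0;0 .004 0 0 0 0;0 .005 0 0 0 0;0 .006 0 0 0 0;0 .006 0 0 0 0;0 .006 0 0 0 0'
```

```text
time: 6.55
ee_pos: [0.4349, -0.1953, 0.0527]
tcp_rot: [-90.0, -0.0, 17.2]
wrist_force: [-0.4, 0.1, -0.7]
opening: 0.0524
time: 7.35
ee_pos: [0.4347, -0.1955, 0.0466]
tcp_rot: [-90.0, 0.0, 17.2]
wrist_force: [-0.6, -0.3, -1.4]
opening: 0.0523
```

```bash
python3 -m crank '0 .0008 0 0 0 0;0 .0016 0 0 0 0;0 .0016 0 0 0 0;0 .0016 0 0 0 0'
python3 -m crank '0 0 0 0 0 0;0 0 0 0 0 0;0 0 0 0 0 0;0 0 0 0 0 0;0 0 0 0 0 0;0 0 0 0 0 0;0 0 0 0 0 0;0 0 0 0 0 0' -1
python3 -m crank '0 -.015 0 0 0 0;0 -.04 0 0 0 0;0 -.07 0 0 0 0;0 -.1 0 0 0 0;0 -.13 0 0 0 0;0 -.15 0 0 0 0;0 -.15 0 0 0 0;0 -.15 0 0 0 0'
python3 - <<'E'
from h import *
s=bot.get_obs();M=R.from_euler('xyz',s['tcp_rot'],degrees=True).as_matrix();print(s['ee_pos'],s['tcp_rot'])
p=M.T@(np.array([.520,-.047,s['ee_pos'][2]])-s['ee_pos']);print(p)
E
```

```text
time: 7.75
ee_pos: [0.4349, -0.1957, 0.0457]
tcp_rot: [-90.0, -0.0, 17.2]
wrist_force: [-2.5, -0.1, 5.0]
opening: 0.0522
time: 8.55
ee_pos: [0.4348, -0.1955, 0.045]
tcp_rot: [-90.0, -0.0, 17.2]
wrist_force: [0.3, 0.3, 0.2]
opening: 0.0849
time: 9.35
ee_pos: [0.4349, -0.1955, 0.1957]
tcp_rot: [-90.0, -0.1, 17.2]
wrist_force: [-1.0, -0.0, -0.3]
opening: 0.0855
[ 0.4349287  -0.1955487   0.19570723] [-9.00432179e+01 -5.22079339e-02  1.71872354e+01]
[1.25167749e-01 2.59687356e-05 1.16777035e-01]
```

```bash
python3 -m crank '.016 0 .0147 0 -.14 0;.032 0 .0294 0 -.28 0;.048 0 .0442 0 -.42 0;.0643 0 .0589 0 -.56 0;.08 0 .0736 0 -.7 0;.0965 0 .0883 0 -.84 0;.1125 0 .103 0 -.98 0;.1286 0 .1178 0 -1.12 0'
python3 -m crank '0 0 0 0 -.1 0;0 0 0 0 -.168 0;0 0 0 0 -.168 0;0 0 0 0 -.168 0;0 0 0 0 -.168 0'
python3 - <<'E'
from h import *
c,im=snap('wrist','w2.png');s=bot.get_obs();print(s['ee_pos'],s['tcp_rot'],s['q'].round(1))
print(proj(c,[[.523,-.045,.063],[.523,-.045,.029],[.523,-.045,0]]))
E
```

```text
time: 10.15
ee_pos: [0.5226, -0.044, 0.1939]
tcp_rot: [-89.9, 0.0, 81.7]
wrist_force: [0.3, 0.0, -0.1]
opening: 0.0854
time: 10.65
ee_pos: [0.5225, -0.0451, 0.1946]
tcp_rot: [-90.0, -0.0, 90.9]
wrist_force: [0.1, 0.7, -0.2]
opening: 0.0853
[ 0.52262154 -0.04506466  0.19480974] [-8.99847923e+01 -1.93702798e-03  9.08966351e+01] [-4.9  1.1  4.  92.9  0.  -5.8]
[[279.46080089 189.99583724]
 [279.50306542 180.21460895]
 [279.53318445 173.24077062]]
```

View pics/w2.png

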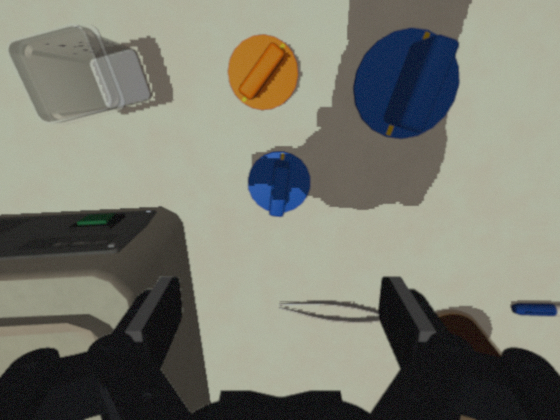

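The small blue cap has its flange centred at (279,182). The wing runs from (283,158) to (278,213), and the jar stands upright at top left.

```bash
python3 - <<'E'
from h import *
im=cv2.imread('pics/w2.png');c=cal('wrist');s=bot.get_obs()
hsv=cv2.cvtColor(im,cv2.COLOR_BGR2HSV); m=cv2.inRange(hsv,(100,110,30),(130,255,255)); m[:140]=0;m[230:]=0;m[:,:230]=0;m[:,330:]=0
ct=max(cv2.findContours(m,0,2)[0],key=cv2.contourArea);print(cv2.boundingRect(ct))
print('flange c',onz(c,[(279.5,182)],.029),'enclosing',cv2.minEnclosingCircle(ct))
v=hsv[:,:,2]; 
for r in range(156,218,4): print(r,' '.join('%3d'%x for x in v[r,264:296]))
q=onz(c,[(282.5,160),(277.5,213)],.063);print(q,np.degrees(np.arctan2(*(q[0]-q[1])[1::-1]))%180,q.mean(0))
E
```

```text
(249, 152, 61, 64)
flange c [[ 0.52490593 -0.04499638  0.029     ]] enclosing ((278.0259094238281, 183.3964080810547), 32.17302703857422)
156  93 101 116 140 165 166 169 168 171 169 167 169 169 167 164 137  88  84  99  88  68  79  82  83  83  83  83  83  84  81  81  79
160  79  80  79  79  84  80  81  77  84  82  80  73  68  67  64  65  62  61  59  68  74  72  79  81  81  79  80  82  76  82  84  79
164  79  84  77  80  80  83  84  81  82  79  69  59  60  59  60  61  62  61  62  62  58  58  61  61  63  71  81  81  83  82  80  80
168  79  81  86  78  83  81  82  81  78  73  66  68  77  77  79  79  75  73  75  76  74  74  70  66  61  69  78  79  81  85  80  82
172  79  81  82  81  78  85  79  82  76  69  73  71  77  81  81  82  81  82  79  82  82  79  80  79  72  72  75  82  81  80  81  81
176  83  80  81  80  81  80  81  76  73  70  71  79  81  84  83  82  83  78  83  82  82  82  79  74  71  71  77  80  80  80  80  79
180  84  83  84  83  83  82  82  79  71  74  75  81  84  79  80  82  81  83  83  78  82  76  74  71  72  75  80  82  78  81  81  81
184 149 148 146 126  98  81  82  79  8
[... 584 characters left out ...]
9  80 100 125 150 151 154 152 149 153
204 157 154 155 155 149 134 123 139 148 157 159 155 152 152 150 150 148 145 138 122 104 102 126 147 150 153 153 153 155 153 153 154
208 154 156 154 152 142 126 126 141 150 154 153 152 152 151 150 147 145 139 130 120 120 139 150 152 153 152 154 151 152 152 150 144
212 179 178 176 171 144 125 134 147 152 152 152 149 152 149 147 148 145 138 126 111 127 141 150 158 166 168 175 173 176 176 176 177
216 175 175 178 175 176 170 163 153 142 135 135 136 137 140 140 138 132 130 134 149 169 175 177 173 175 175 176 174 176 175 176 175
[[ 0.49661065 -0.04283138  0.063     ]
 [ 0.54453755 -0.04645564  0.063     ]] 175.6754854562515 [ 0.5205741  -0.04464351  0.063     ]
```

```bash
python3 -m crank '0 .03 0 0 .06 0;-.0006 .065 -.001 0 .12 0;-.0006 .1 -.001 0 .12 0;-.0006 .12 -.001 0 .12 0;-.0006 .135 -.001 0 .12 0;-.0006 .145 -.001 0 .12 0;-.0006 .151 -.001 0 .12 0;-.0006 .151 -.001 0 .12 0'
python3 -m crank '0 0 0 0 0 0;0 0 0 0 0 0;0 0 0 0 0 0;0 0 0 0 0 0;0 0 0 0 0 0;0 0 0 0 0 0;0 0 0 0 0 0;0 0 0 0 0 0' 1 70
python3 -m crank '0 0 0 0 0 0;0 0 0 0 0 0;0 0 0 0 0 0;0 0 0 0 0 0;0 0 0 0 0 0;0 0 0 0 0 0'
```

```text
time: 11.5
ee_pos: [0.5238, -0.0455, 0.0439]
tcp_rot: [-90.0, -0.0, 84.1]
wrist_force: [-0.4, 0.4, -0.5]
opening: 0.0853
time: 12.3
ee_pos: [0.524, -0.0456, 0.0444]
tcp_rot: [-90.0, 0.0, 84.1]
wrist_force: [-1.1, -0.5, 4.7]
opening: 0.0086
time: 12.9
ee_pos: [0.524, -0.0456, 0.0444]
tcp_rot: [-90.0, 0.0, 84.1]
wrist_force: [-1.3, -1.8, 6.4]
opening: 0.0088
```

```bash
python3 -m crank '0 -.01 0 0 0 0;0 -.03 0 0 0 0;0 -.055 0 0 0 0;0 -.08 0 0 0 0;0 -.1 0 0 0 0;0 -.12 0 0 0 0;0 -.13 0 0 0 0;0 -.13 0 0 0 0'
python3 - <<'E'
from h import *
s=bot.get_obs();print(s['opening'],s['wrist_force'],s['ee_pos'],s['tcp_rot'])
c,im=snap('scene','s3.png'); d,im2=snap('side','d3.png'); w,im3=snap('wrist','w3.png')
P=s['ee_pos']; print(proj(c,[P]),proj(d,[P]))
u,v=proj(c,[P])[0].astype(int);a=im[max(v-90,0):v+110,max(u-100,0):u+100]
u,v=proj(d,[P])[0].astype(int);b=im2[max(v-60,0):v+90,max(u-75,0):u+75]
cv2.imwrite('pics/c4.png',np.hstack([cv2.resize(a,(400,400)),cv2.resize(b,(400,400))]))
E
```

```text
time: 13.7
ee_pos: [0.5243, -0.0455, 0.1752]
tcp_rot: [-90.1, -0.0, 84.1]
wrist_force: [-0.3, -0.2, -1.7]
opening: 0.0084
0.008443040630700675 [-0.26446376 -0.2478014  -1.71555278] [ 0.52426274 -0.04549458  0.17517022] [-9.00959853e+01 -8.55481020e-03  8.41146573e+01]
[[363.55777351 240.91547486]] [[343.82838793 129.01064523]]
```

View pics/c4.png

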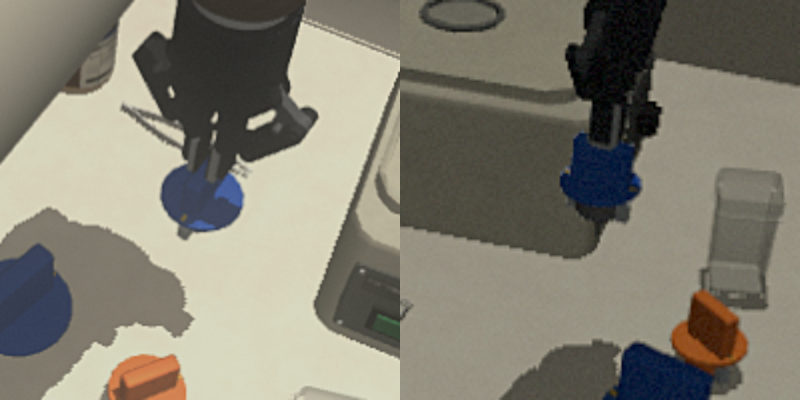

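The cap is held upright by the wing, and the jar stands on the right. Next I'll measure the housing from its rim marks in both views, and the held cap's offset.

```bash
python3 - <<'E'
from h import *
cs,cd=cal('scene'),cal('side')
def blobs(f,c,box):
    im=cv2.imread('pics/'+f);x0,y0,x1,y1=box;h=cv2.cvtColor(im,cv2.COLOR_BGR2HSV)[y0:y1,x0:x1]
    for n,ms in(('yel',[((18,110,70),(32,255,255))]),('red',[((0,120,60),(8,255,255)),((172,120,60),(180,255,255))])):
        m=sum(cv2.inRange(h,*q) for q in ms);N,l,st,ce=cv2.connectedComponentsWithStats(m.astype(np.uint8))
        for i in range(1,N):
            if st[i,4]>=2: p=ce[i]+(x0,y0);print(f,n,st[i,:],p.round(1),onz(c,[p],.05)[0,:2].round(4))
blobs('s1.png',cs,(140,185,210,265)); blobs('d3.png',cd,(245,265,345,345))
a=cv2.imread('pics/s1.png')[195:265,140:210];b=cv2.imread('pics/d3.png')[275:345,255:340]
cv2.imwrite('pics/c5.png',np.hstack([cv2.resize(a,(350,350),interpolation=2),cv2.resize(b,(425,350),interpolation=2)]))
# flange blue in s3,d3
s=bot.get_obs();P=s['ee_pos']
for f,c,r in(('s3.png',cs,60),('d3.png',cd,30)):
    im=cv2.imread('pics/'+f);h=cv2.cvtColor(im,cv2.COLOR_BGR2HSV);m=cv2.inRange(h,(105,120,30),(128,255,255));u,v=proj(c,[P])[0].astype(int)
    M=m*0;M[v-40:v+45,u-45:u+45]=m[v-40:v+45,u-45:u+45];ct=max(cv2.findContours(M,0,2)[0],key=cv2.contourArea);bb=cv2.boundingRect(ct)
    print(f,bb, 'proj flange at TCP', proj(c,[P-[0,0,.0444-.0265]]), )
    C=P-[0,0,.0444-.0265]; t=np.linspace(0,2*np.pi,73);q=np.vstack([proj(c,np.c_[C[0]+.031*np.cos(t),C[1]+.031*np.sin(t),C[2]+z+0*t]) for z in(.0025,-.0025)]);print(' pred extent',q.min(0),q.max(0))
E
```

```text
s1.png yel [39 19  4  4 13] [180.8 205.4] [0.5205 0.3046]
s1.png yel [34 22  2  2  4] [174.5 207.5] [0.5106 0.3116]
s1.png yel [25 49  2  8 11] [165.6 237.2] [0.4481 0.2837]
s1.png red [12 36  3  1  3] [153. 221.] [0.4655 0.326 ]
s1.png red [46 36  5  2  6] [188.3 221.2] [0.4975 0.2704]
d3.png yel [30 35  5  2  9] [277.2 300.4] [0.5101 0.3129]
d3.png yel [70 35  6  4 11] [317.7 300.9] [0.4506 0.2874]
d3.png yel [38 36  4  2  5] [284.6 301.4] [0.4986 0.3099]
d3.png yel [ 13  42  18  10 104] [267.3 311.2] [0.5154 0.3395]
d3.png red [49 20  2  3  6] [294.5 286. ] [0.4966 0.2727]
d3.png red [54 50  4  9 16] [300.5 318.4] [0.4628 0.3316]
s3.png (370, 237, 14, 17) proj flange at TCP [[361.629102   249.41168757]]
 pred extent [340.60853869 231.77578456] [382.7908502  267.83194085]
d3.png (328, 119, 30, 28) proj flange at TCP [[343.30477566 138.04788311]]
 pred extent [327.73030947 129.35245579] [358.97406883 147.16939771]
```

View pics/c5.png

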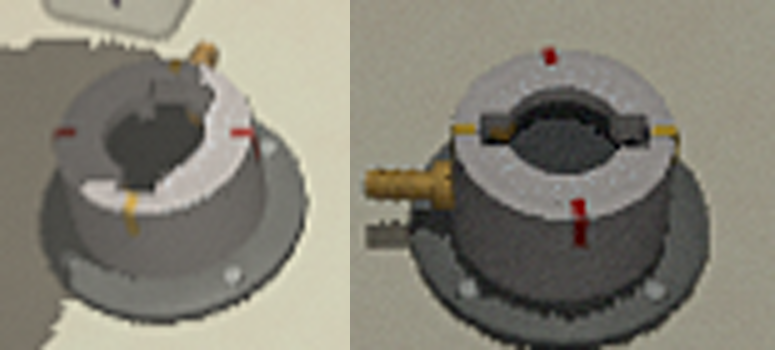

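Mark midpoints put the mouth at about (0.481,0.299) with yaw about 23.3° (reds in the scene view and yellows in both views agree). I'll move the cap above it.

```bash
python3 -m crank '.012 0 .003 0 -.06 0;.045 0 .0105 0 -.12 0;.09 0 .021 0 -.19 0;.135 0 .0315 0 -.26 0;.18 0 .042 0 -.33 0;.225 0 .0525 0 -.4 0;.265 0 .0617 0 -.46 0;.3 0 .07 0 -.51 0'
python3 -m crank '.014 0 0 0 0 0;.028 0 -.004 0 0 0;.0385 0 -.011 0 0 0;.0385 .02 -.011 0 0 0;.0385 .04 -.011 0 0 0;.0385 .05 -.011 0 0 0;.0385 .05 -.011 0 0 0;.0385 .05 -.011 0 0 0'
python3 - <<'E'
from h import *
c,im=snap('scene','s4.png'); d,im2=snap('side','d4.png');s=bot.get_obs();P=s['ee_pos'];print(P,s['tcp_rot'],s['wrist_force'],s['opening'])
C=P-[0,0,.0444]
for n,cc,i in(('s',c,im),('d',d,im2)):
    h=cv2.cvtColor(i,cv2.COLOR_BGR2HSV);m=cv2.inRange(h,(105,120,30),(128,255,255));u,v=proj(cc,[C+[0,0,.027]])[0].astype(int)
    M=m*0;M[v-45:v+45,u-45:u+45]=m[v-45:v+45,u-45:u+45];M=cv2.morphologyEx(M,cv2.MORPH_CLOSE,np.ones((5,5)));q=np.argwhere(M)[:,::-1]
    t=np.linspace(0,2*np.pi,73);p=np.vstack([proj(cc,np.c_[C[0]+.031*np.cos(t),C[1]+.031*np.sin(t),C[2]+z+0*t]) for z in(.024,.029)])
    print(n,'seen',q.min(0),q.max(0),'pred',p.min(0).round(1),p.max(0).round(1))
u,v=proj(c,[C])[0].astype(int);a=im[v-70:v+60,u-65:u+65];u,v=proj(d,[C])[0].astype(int);b=im2[v-70:v+60,u-65:u+65]
cv2.imwrite('pics/c6.png',cv2.resize(np.hstack([a,b]),None,fx=3,fy=3,interpolation=2))
E
```

```text
time: 14.65
ee_pos: [0.4839, 0.262, 0.1727]
tcp_rot: [-89.9, 0.0, 113.5]
wrist_force: [0.9, 0.3, -1.6]
opening: 0.0085
time: 15.45
ee_pos: [0.4802, 0.2995, 0.1246]
tcp_rot: [-90.0, -0.0, 113.3]
wrist_force: [-0.6, -0.0, -0.6]
opening: 0.0085
[0.48038581 0.29985153 0.12517425] [-9.00929009e+01 -1.29618587e-02  1.13299421e+02] [ 0.56520141 -0.2251056  -0.79435492] 0.00840975267440802
s seen [149 188] [183 214] pred [146.1 186.1] [182.6 215.4]
d seen [279 257] [318 291] pred [278.6 260.1] [319.4 292. ]
```

View pics/c6.png

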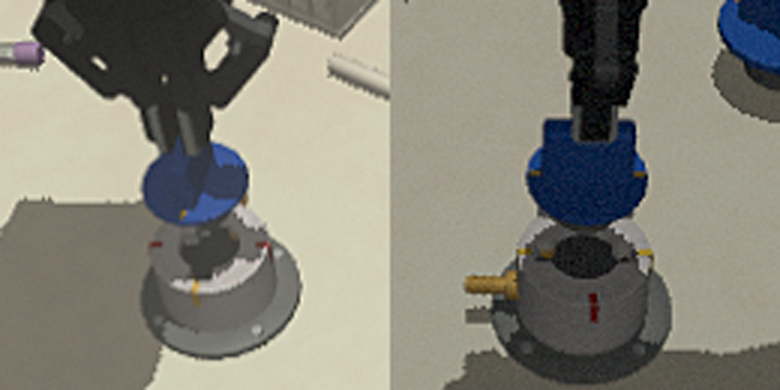

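The cap is above the mouth, aligned with the slots: flange marks at d4 crop (535,174) and (640,174), housing marks at (523,252) and (646,252). I'll compare centres within each camera.

```bash
python3 - <<'E'
from h import *
c,d=cal('scene'),cal('side');s=bot.get_obs();P=s['ee_pos'];C=P-[0,0,.0444];zf=C[2]+.029
def yb(f,box,lo=(15,90,60),hi=(35,255,255)):
    x0,y0,x1,y1=box;h=cv2.cvtColor(cv2.imread('pics/'+f),cv2.COLOR_BGR2HSV)[y0:y1,x0:x1];m=cv2.inRange(h,lo,hi);N,l,st,ce=cv2.connectedComponentsWithStats(m)
    return [((ce[i]+(x0,y0)).round(1).tolist(),int(st[i,4])) for i in range(1,N) if st[i,4]>1]
u,v=proj(d,[C])[0].astype(int);U,V=u-65,v-70
print('origin d',U,V);print(yb('d4.png',(U+40,V+45,U+95,V+70)))
cr=lambda x,y:((x-390)/3+U,y/3+V)
q=onz(d,[cr(535,174),cr(640,174)],zf);print('side cap marks',q[:,:2],q.mean(0)[:2],np.degrees(np.arctan2(*(q[0]-q[1])[1::-1])))
h=onz(d,[(277.3,300.6),(317.8,301.1)],.05);r=onz(d,[(294.7,286.3),(300.6,316.4)],.05);print('side housing yel',h.mean(0)[:2],'red',r.mean(0)[:2],np.degrees(np.arctan2(*(h[0]-h[1])[1::-1])))
# scene: flange ellipse fit
u,v=proj(c,[C])[0].astype(int);U,V=u-65,v-70;im=cv2.imread('pics/s4.png');hh=cv2.cvtColor(im,cv2.COLOR_BGR2HSV);m=cv2.inRange(hh,(105,100,20),(130,255,255));M=m*0;M[V+45:V+80,U+40:U+90]=m[V+45:V+80,U+40:U+90]
ct=max(cv2.findContours(M,0,2)[0],key=cv2.contourArea).reshape(-1,2)
hull=cv2.convexHull(ct).reshape(-1,2).astype(float)
w=onz(c,hull[hull[:,1]<400],zf)[:,:2]
from scipy.optimize import least_squares
f=least_squares(lambda p:np.hypot(*(w-p).T)-.031,C[:2],loss='soft_l1',f_scale=.001);print('scene flange',f.x,(f.fun*1e3).round(1))
S=lambda x,y:(x/5+140,y/5+195)
h=onz(c,[S(175,65),S(131,203)],.05);r=onz(c,[S(64,132),S(242,132)],.05);print('scene housing yel',h.mean(0)[:2],'red',r.mean(0)[:2],np.degrees(np.arctan2(*(r[1]-r[0])[1::-1])),np.degrees(np.arctan2(*(h[0]-h[1])[1::-1])));print('TCP',P)
E
```

```text
origin d 233 217
[([281.0, 274.0], 3), ([315.2, 274.8], 5)]
side cap marks [[0.50447032 0.31189853]
 [0.45592804 0.29015713]] [0.48019918 0.30102783] 24.126935402475212
side housing yel [0.48009953 0.30044861] red [0.48006962 0.30051239] 23.125151219689602
scene flange [0.48060087 0.29767584] [-1.1 -1.1 -1.1 -1.1 -0.5 -0.4 -0.2 -0.  -0.2 -0.3  0.4  0.5 -0.3 -0.8
 -1.3 -2.3 -2.4 -2.3  4. ]
scene housing yel [0.48074479 0.29751342] red [0.48085063 0.29785775] -59.72705699226589 23.15644409679805
TCP [0.48038581 0.29985153 0.12517425]
```

Cap and mouth agree within about 0.5 mm in each camera, so I'll insert.

```bash
python3 -m crank '0 .012 0 0 0 0;0 .022 0 0 0 0;0 .028 0 0 0 0;0 .031 0 0 0 0;0 .033 0 0 0 0;0 .035 0 0 0 0;0 .037 0 0 0 0;0 .037 0 0 0 0'
python3 -m crank '0 .002 0 0 0 0;0 .004 0 0 0 0;0 .006 0 0 0 0;0 .007 0 0 0 0;0 .007 0 0 0 0'
```

```text
time: 16.35
ee_pos: [0.4798, 0.2998, 0.0869]
tcp_rot: [-90.0, -0.0, 113.3]
wrist_force: [0.2, -0.6, -1.9]
opening: 0.0086
time: 16.85
ee_pos: [0.4798, 0.2998, 0.0799]
tcp_rot: [-90.0, 0.0, 113.3]
wrist_force: [0.6, 1.4, -1.0]
opening: 0.0088
```

```bash
python3 -m crank '0 .002 0 0 0 0;0 .004 0 0 0 0;0 .006 0 0 0 0;0 .0075 0 0 0 0;0 .009 0 0 0 0;0 .010 0 0 0 0;0 .010 0 0 0 0'
python3 -m crank '0 .0005 0 0 0 0;0 .001 0 0 0 0;0 .0015 0 0 0 0;0 .0015 0 0 0 0'
```

```text
time: 17.55
ee_pos: [0.48, 0.2997, 0.0705]
tcp_rot: [-90.0, 0.0, 113.3]
wrist_force: [-1.1, -1.4, 5.1]
opening: 0.0085
time: 17.95
ee_pos: [0.4801, 0.2996, 0.0702]
tcp_rot: [-90.1, 0.0, 113.3]
wrist_force: [-3.7, -4.4, 14.0]
opening: 0.0086
```

```bash
python3 -m crank '0 0 0 0 .1 0;0 0 0 0 .2 0;0 0 0 0 .3 0;0 0 0 0 .4 0;0 0 0 0 .5 0;0 0 0 0 .6 0;0 0 0 0 .7 0;0 0 0 0 .7 0'
python3 - <<'E'
from h import *
s=bot.get_obs();print(s['torque'],s['q'])
E
```

```text
time: 18.75
ee_pos: [0.4804, 0.3004, 0.0702]
tcp_rot: [-90.1, -0.1, 73.0]
wrist_force: [-1.9, -1.0, 12.0]
opening: 0.0084
[-0.10121705  0.35787846  0.05001444] [ 3.20062142e+01  6.66567761e+00 -3.94436470e+00  7.92265842e+01
  1.56048121e-02  4.89636292e+01]
```

```bash
python3 -m crank '0 0 0 0 .1 0;0 0 0 0 .2 0;0 0 0 0 .3 0;0 0 0 0 .4 0;0 0 0 0 .5 0;0 0 0 0 .6 0;0 0 0 0 .68 0;0 0 0 0 .68 0'
python3 -m crank '0 0 0 0 .02 0;0 0 0 0 .04 0;0 0 0 0 .06 0;0 0 0 0 .06 0'
python3 - <<'E'
from h import *
s=bot.get_obs();print(s['torque'],s['tcp_rot'],s['qd'])
d,im=snap('side','d5.png');c,im2=snap('scene','s5.png')
u,v=proj(d,[[.48,.3,.05]])[0].astype(int);a=im[v-80:v+50,u-65:u+65];u,v=proj(c,[[.48,.3,.05]])[0].astype(int);b=im2[v-80:v+50,u-65:u+65]
cv2.imwrite('pics/c7.png',cv2.resize(np.hstack([b,a]),None,fx=3,fy=3,interpolation=2))
E
```

```text
time: 19.55
ee_pos: [0.4807, 0.3007, 0.0702]
tcp_rot: [-90.0, -0.2, 34.1]
wrist_force: [-0.5, 1.2, 10.2]
opening: 0.0085
time: 19.95
ee_pos: [0.4808, 0.3007, 0.0703]
tcp_rot: [-90.0, -0.2, 30.8]
wrist_force: [-0.5, 0.5, 10.0]
opening: 0.0086
[ 0.21008162 -0.01439898  0.1943763 ] [-89.97061516  -0.21111578  30.81183033] [-0.07390637 -0.07145027  0.01497816  0.02382401 -0.09976109 -0.89270866]
```

View pics/c7.png

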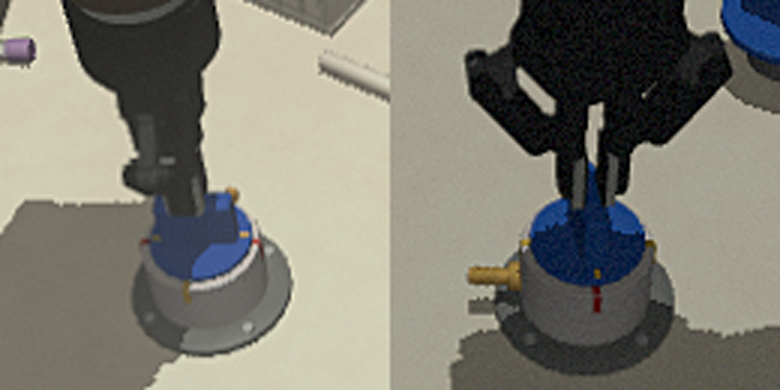

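The cap's flange is on the rim and its yellow mark lines up with the red mark (side crop (597,275)/(597,298)). I'll let it settle and hand in.

```bash
python3 -m crank '0 .0003 0 0 .02 0;0 .0003 0 0 .02 0;0 .0003 0 0 .02 0;0 .0003 0 0 .02 0;0 .0003 0 0 .02 0;0 .0003 0 0 .02 0'
python3 - <<'E'
from h import *
s=bot.get_obs();print(s['torque'],s['wrist_force'],s['tcp_rot'],s['ee_pos'],s['qd'].round(2),s['time'])
print(bot.job_done())
E
```

```text
time: 20.65
ee_pos: [0.4808, 0.3007, 0.0702]
tcp_rot: [-90.0, -0.2, 29.7]
wrist_force: [0.3, 0.9, 12.0]
opening: 0.0084
[0.1703481  0.12252326 0.23167615] [ 0.3438939   0.89036862 11.96713941] [-89.96626481  -0.22869434  29.70773046] [0.48080852 0.30073967 0.07023299] [-0.01 -0.08 -0.05  0.01  0.06  0.  ] 20.65
the job is handed in; nothing more can be done
None
```

I handed the job in at 20.65 s with the cap still gripped, pressed down and fully turned. No verdict came back, so success is judged from my own checks.

**Jar:** I lifted it off the housing and stood it on bare worktop at about (0.435, -0.196). Later pictures showed it upright there, well away from the housing.

**Cap:** I gripped the small blue cap by its wing, lined it up with the slots and pushed it down to the rim. Then I turned it clockwise to about 1.46 rad.

**Last checks:**
- **Depth:** the TCP was at z 0.0702, which puts the cap's underside at about 26 mm, with 12 N of downward push. The flange was seen sitting on the rim.
- **Turn:** the cap's yellow mark lined up with the housing's red mark, and the holding torque was 0.23 N m. I inferred the lock ring's position from this, as it can't be read directly.
- **Rest and tilt:** the arm was at rest and the tool tilted by only about 0.2°.

**Disagreements:**
- The gripper reported 8.4 mm on the 14 mm wing. The pictures showed a sound grip that held throughout.
- The two cameras put the housing about 3 mm apart in y. I aligned cap to mouth within each camera, where they agreed to about 0.5 mm.

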